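Pack the ravioli set away

TASK

Pack the ravioli set into its wooden tray: stand the round walnut-handled stamp upright in the middle of the round black mat and the square walnut-handled stamp upright in the middle of the square black mat, and open the blue tin, lay the brass die flat inside it and shut the lid again fully. Leave the white-handled stamp and the steel die where they are; let go of everything at the end.

Things in the scene. Friction and masses are not known exactly. Their poses are not given: they have to be found in the camera images.
- round_stamp_mid (a point): Round ravioli stamp with DARK WALNUT grip. The aluminium base is a fluted round disc, 62 mm across and 18 mm high. Loose, 70 mm tall, about 0.16 kg. From 38 to 70 mm above its underside it has an upright round walnut grip, 29 mm thick, on a 20 mm neck. The point is on its axis, 35 mm above the underside (17 mm below the grip's middle); z up.
- square_stamp_mid (a point): Square ravioli stamp with DARK WALNUT grip. The aluminium base is a square block with fluted edges, about 61 mm a side and 18 mm high. Loose, 70 mm tall, about 0.16 kg. From 38 to 70 mm above its underside it has an upright round walnut grip, 29 mm thick, on a 20 mm neck. The point is on its axis, 35 mm above the underside (17 mm below the grip's middle); z up. x and y run along the sides of the base.
- white_stamp_mid (a point): Round stamp with WHITE PLASTIC grip, a look-alike that is not part of the set. The aluminium base is a fluted round disc, 62 mm across and 18 mm high. Loose, 70 mm tall, about 0.16 kg. From 38 to 70 mm above its underside it has an upright round white grip, 29 mm thick, on a 20 mm neck. The point is on its axis, 35 mm above the underside (17 mm below the grip's middle); z up.
- brass_die_mid (a point): Brass pasta die. Loose round yellow brass disc with seven small dark holes in its top, 52 mm across and 24 mm thick, lying flat, about 0.3 kg (varies by 30 percent). The point is its centre, 12 mm above its underside; z is the disc's axis.
- steel_die_mid (a point): Steel die, a look-alike that is not part of the set. Loose round grey steel disc with seven small dark holes in its top, 52 mm across and 24 mm thick, lying flat, about 0.3 kg (varies by 30 percent). The point is its centre, 12 mm above its underside; z is the disc's axis.
- round_mat_top (a point): Round black rubber mat with a white ring, 84 mm across, 3 mm thick. It is fixed in a low wooden tray (490 x 165 mm, rim 20 mm above the table), whose three places, 158 mm apart, hold the two mats and the tin in any order. The point is the middle of its upper face, 9 mm above the table; x points along the tray's short side away from the robot, y along the tray.
- square_mat_top (a point): Square black rubber mat with a white square outline, 84 mm a side, 3 mm thick. It is fixed in a low wooden tray (490 x 165 mm, rim 20 mm above the table), whose three places, 158 mm apart, hold the two mats and the tin in any order. The point is the middle of its upper face, 9 mm above the table; x points along the tray's short side away from the robot, y along the tray.
- tin_in (a point): Middle of the inner floor of the blue hinged tin, fixed in the tray: 114 x 144 mm inside, walls 3 mm. The point is 9 mm above the table, the rim 42 mm above the point. x points away from the robot to the hinge side, y along hinge and tray, z up. The hinge axis runs along y, 60 mm along +x from the point and 42.5 mm above it. The tin starts empty.
- tin_lid (a joint): Angle of the tin's lid: 0 shut, growing as its robot-side edge swings up and away from the robot; 1.57 upright, 1.9 the stop. It starts shut or up to 0.2 ajar. The hinge is stiff: the lid stays at whatever angle it is left. About 1 to 2 N at the knob moves it.
- tin_lid_handle (a point): Black round knob, 28 mm thick, standing 44 mm out from the lid's upper face; the point is in the middle of its thick part, 35 mm out from the lid. With the lid at 0 it lies 90 mm from the hinge axis towards the robot and 39 mm above it, midway along the hinge; it swings with the lid.
Mind the look-alikes: they are no part of the job. What is shaped like the part that bears brass_die_mid but pink is not meant.

How it is judged:
By the outcome, as a careful person would: the job done as asked, in the order asked, and still so for the second after the job is handed in, with the robot touching nothing.
It also fails if it takes over 115 s, if anything falls off the work surface, if the arm or the gripper's body presses on something with over 40 N, if the wrist force passes 120 N, or if a joint passes its speed limit or range.

ROBOT

A 7-joint arm with a two-finger parallel gripper is mounted at the origin on the work surface. World frame = base frame: x ahead of the robot, y to its left, z up, the work surface at z = 0. Lengths are in m, angles in rad, forces in N, time in s.
With the tool pointing down it reaches from about 0.425 to 0.925 m from the base axis. Payload 6.8 kg.
Tool frame: the origin (TCP) lies at the very end of the fingers, on their centre line; the grasp point (between the pads) lies 19 mm behind it; z points along the fingers, y is the direction in which the jaws open and shut (so a half turn about z gives the same grasp; the last joint's range is limited). The gripper opens to 85 mm and grips with 20 to 120 N. Pads are 22 mm wide; open, the fingers measure 114 mm over their backs; the gripper's body (76 mm by 85 mm) begins 54 mm behind the grasp point. The pads swing forward as they close: fully open they stand 13 mm farther back than shut.
Start: joints at [-1.234, 0.477, 0.022, 1.555, -0.011, 1.109, -0.083], TCP at [0.29, 0.609, 0.231] pointing down, gripper open.
Joint ranges: [-2.96, 2.96], [-0.34, 2.1], [-1.41, 1.46], [0.24, 2.44], [-1.37, 4.51], [0.17, 1.92], [-2.96, 2.96]. Speed limits (rad/s): [2.39, 2.39, 3.14, 3.14, 3.14, 3.14, 3.14].

INTERFACE

Orientations are given as a unit quaternion [w, x, y, z].
In Python, from station import bot gives the robot as it stands.
- The arm moves only by the tool move_arm, never from a script. Its argument "commands" is text: rows parted by semicolons, each of 7 numbers parted by spaces: the opening, from 0 (shut) to 1 (fully open), then the shift along the tool's x, y, z in cm, then the turn, a rotation vector about the tool's x, y, z in degrees. In form: gripper tx ty tz rx ry rz; .... A call has 1 to 12 rows; each row shifts and turns the commanded pose from where the row before left it, along the tool's axes as they then stand; what a row does not reach is not made up. A row lasts 1/12 s, in which the tool goes at most 41.7 mm and 7.16 degrees, less where a joint would pass 70% of its speed; a pose out of reach is approached as far as the arm can. A call with a gripper value outside its range is refused whole. The fingers move at their own pace and stop on an object; "force" is the grip in N (left out, the last holds). Time passes only in rows, so rows that do not move let the fingers close. It gives the time, the measured TCP pose, the force and the opening at its end, in the units of the state.
- bot.get_obs(): the state, without advancing time (a new reading comes with each control period).
- bot.read_camera(name): name is "scene" or "top"; returns a dict with "img" (384x512x3 uint8, red, green, blue), "K" (3x3 intrinsics, pixels), "distortion" ([k1, k2, p1, p2, k3] as OpenCV has them; the pictures are not rectified), "rvec" (rotation vector, rad) and "tvec" (3), from world to camera coordinates, as OpenCV has them. Camera axes: x right, y down, z forward; pixel columns grow to the right and rows downward; lengths in m; the calibration is good to about 2 mm. A picture is of the moment at which its call begins. There is no depth.
- bot.hand_in(): hands the job in, once; it reports no verdict.
The state is a dict: "t": time; "q": joint angles; "joint_vel": joint speeds; "joint_torque": joint torques, N m; "eef_pos": TCP position; "tool_rot": TCP orientation; "contact_force": force on the tool from outside, world axes, zero at the start; "torque": the same for the moment, N m; "gripper_width": opening from 0.0 (shut) to 1.0 (fully open).
Only numpy, scipy, OpenCV 4.12 (cv2) and the standard library are available. Lean on these libraries where they do the work, as an engineer would, in place of code of your own. Each camera call takes 0.05 s, during which the arm holds its last target. There are 200 camera calls.

## Working session

There is one attempt and no reset: what is moved stays moved. The work goes in short steps, Python scripts to look and compute and a tool call to move; the robot and the scene stay as the last step left them, time stands still between calls to the robot, and variables do not carry over. Pictures are saved under pics/ and viewed, about 12 in all and at most 16, crops included, and the job is handed in when it is done.

Besides the shell and the picture viewer there is one more tool, called as name(argument=value, ...), one argument or row to a line, values as JSON. move_arm: Moves the arm, as the interface text tells. Its arguments: {"type":"object","properties":{"commands":{"type":"string"},"force":{"type":"number"}},"required":["commands"]}

```bash
mkdir -p pics
cat > h.py <<'E'
from station import bot
import cv2, numpy as np
def cam(n):
    c=bot.read_camera(n); c={k:np.array(v) for k,v in c.items()}; return c
def save(n,name,crop=None,s=1):
    c=cam(n); im=c["img"][...,::-1]
    if crop: x0,y0,x1,y1=crop; im=im[y0:y1,x0:x1]
    cv2.imwrite(f"pics/{name}.png",cv2.resize(im,None,fx=s,fy=s,interpolation=cv2.INTER_CUBIC)); return c
def at(c,uv,z):
    p=cv2.undistortPoints(np.array([[uv]],float),c["K"].astype(float),c["distortion"].astype(float))[0,0]
    R=cv2.Rodrigues(c["rvec"].astype(float))[0]; t=c["tvec"].astype(float).ravel()
    o=-R.T@t; d=R.T@np.array([p[0],p[1],1]); return o+d*(z-o[2])/d[2]
def px(c,P):
    return cv2.projectPoints(np.array(P,float).reshape(-1,1,3),c["rvec"].astype(float),c["tvec"].astype(float),c["K"].astype(float),c["distortion"].astype(float))[0][:,0]
E
python3 - <<'E'
from h import *
for n in("top","scene"):
    c=save(n,n+"0",s=1.5); R=cv2.Rodrigues(c["rvec"].astype(float))[0]; print(n,-R.T@c["tvec"].ravel(),c["K"].tolist())
o=bot.get_obs(); print(o)
E
```

```text
top [ 0.46758738 -0.05258649  1.07636155] [[407.60350637997936, 0.0, 252.89796624571096], [0.0, 407.60350637997936, 186.40693252834717], [0.0, 0.0, 1.0]]
scene [ 1.16229673 -0.088927    0.69045427] [[355.4826884332218, 0.0, 255.86220255160958], [0.0, 355.4826884332218, 191.8493488781423], [0.0, 0.0, 1.0]]
{'t': 0.1, 'q': array([-1.23415038,  0.47773703,  0.02234592,  1.55631604, -0.01148772,
        1.10929863, -0.08307878]), 'joint_vel': array([-8.13710286e-04, -2.53996154e-03, -3.94626904e-04, -1.59347756e-03,
        1.24319796e-03,  8.01754806e-05, -2.09262796e-03]), 'joint_torque': array([ 4.07910295e-03, -5.97764146e+01,  1.61345713e+00, -2.81950557e+01,
        1.27938436e-02,  5.03298841e-03, -1.60472467e-05]), 'eef_pos': array([0.29019587, 0.6088638 , 0.23042529]), 'tool_rot': array([-1.15284156e-04,  2.20523158e-01,  9.75381398e-01, -8.07188632e-04]), 'contact_force': array([-0.09225091,  0.71570959, -0.58297779]), 'torque': array([ 0.02406756, -0.00402498,  0.0088039 ]), 'gripper_width': 0.9999862078915949}
```

View pics/top0.png

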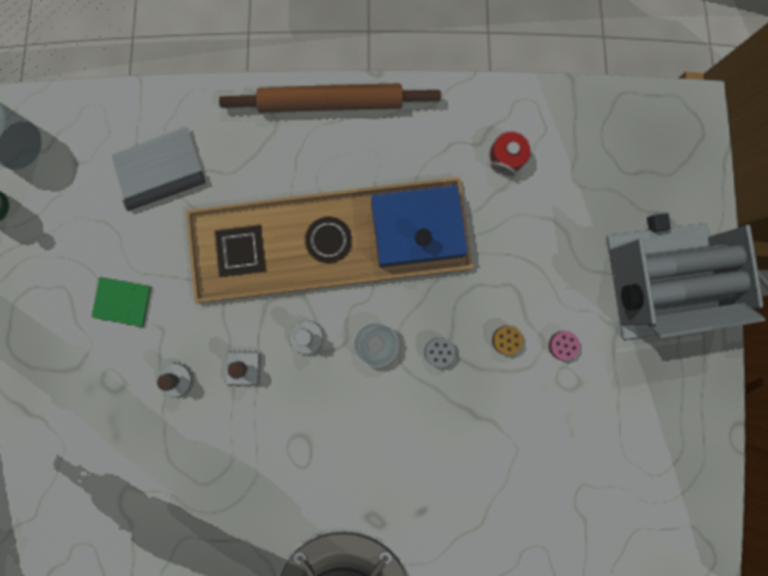

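View pics/scene0.png

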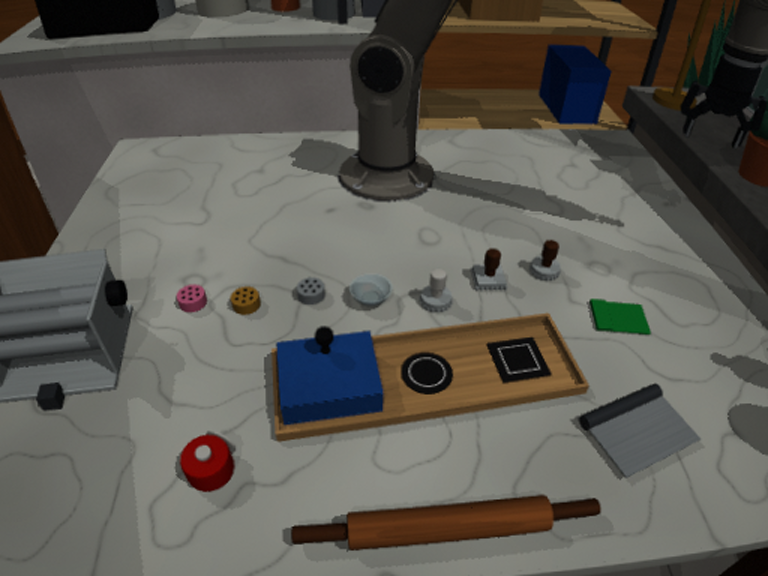

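Run:
```python
from h import *
c=save("top","crop1",(90,110,395,275),2.6)
g=lambda n,u,z:print(n,at(c,np.array(u)/1.5,z).round(4),np.hypot(*at(c,np.array(u)/1.5,z)[:2]).round(3))
g("round grip top",(166,382),.07);g("round base",(177,380),.018);g("sq grip",(236,370),.07);g("sq base",(243,368),.018)
g("brass",(508,340),.024);g("rmat",(328,240),.009);g("smat",(240,250),.009);g("knob",(424,237),.095)
for n,u in(("c1",(189,210)),("c2",(461,180)),("c3",(474,268)),("c4",(197,301))):g(n,u,.02)
g("steel",(440,352),.024);g("white",(307,338),.018)
```

```text
round grip top [0.3839 0.2863 0.07  ] 0.479
round base [0.3832 0.2841 0.018 ] 0.477
sq grip [0.4044 0.1684 0.07  ] 0.438
sq base [0.4047 0.1676 0.018 ] 0.438
brass [ 0.4504 -0.2911  0.024 ] 0.536
rmat [0.6281 0.021  0.009 ] 0.628
smat [0.6113 0.1769 0.009 ] 0.636
knob [ 0.6195 -0.1407  0.095 ] 0.635
c1 [0.682  0.2675 0.02  ] 0.733
c2 [ 0.7333 -0.2148  0.02  ] 0.764
c3 [ 0.5763 -0.2344  0.02  ] 0.622
c4 [0.5207 0.2493 0.02  ] 0.577
steel [ 0.431  -0.1724  0.024 ] 0.464
white [0.4563 0.0565 0.018 ] 0.46
```

View pics/crop1.png

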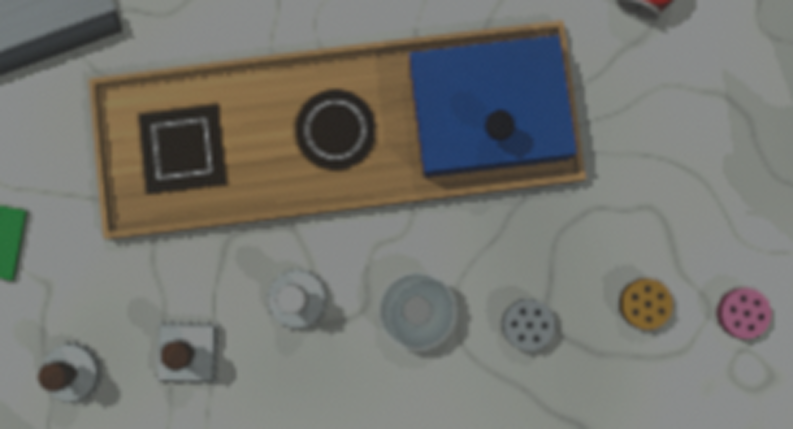

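Candidates (1.5x top picture): 
- Round walnut is (178,380). The look-alike is the white-handled stamp at (307,338).
- Square walnut is (242,368).
- Brass die is the yellow one at (508,340). The look-alikes are pink (566,346) and steel (440,352).

The crop confirms the walnut stamps at (68,374) and (188,352) and the brass die at (648,303). The tray yaw is about 6.1°, and the mat spacing of 157 mm matches the 158 mm given.

move_arm(
  commands="1 0 0 0 0 0 -7;1 0 0 0 0 0 -7;1 0 0 0 0 0 -7;1 0 0 0 0 0 -7;1 0 0 0 0 0 -3.6;1 -0.7 -4 0 0 0 0;1 -0.7 -4 0 0 0 0;1 -0.7 -4 0 0 0 0;1 -0.7 -4 0 0 0 0;1 -0.7 -4 0 0 0 0;1 -0.7 -4 0 0 0 0;1 -0.7 -4 0 0 0 0",
)

```text
t: 1.15
eef_pos: [0.3691, 0.334, 0.2312]
tool_rot: [-0.0, -0.053, 0.999, -0.0]
contact_force: [0.7, 0.9, 0.4]
gripper_width: 0.999
```

```bash
cat >> h.py <<'E'
from scipy.spatial.transform import Rotation as Ro
def go(P,yaw=None,lab=""):
    o=bot.get_obs(); q=o["tool_rot"]; R=Ro.from_quat([q[1],q[2],q[3],q[0]]).as_matrix()
    y=np.degrees(np.arctan2(R[1,1],R[0,1])); d=R.T@(np.array(P)-o["eef_pos"])*100
    print(lab,"t",round(o["t"],2),"pos",o["eef_pos"].round(4),"yawY",y.round(1),"tilt",np.degrees(np.arccos(min(1,-R[2,2]))).round(1),"F",np.array(o["contact_force"]).round(1),"g",round(o["gripper_width"],3),"-> cm",d.round(2), "rz", None if yaw is None else round(y-yaw,1))
E
python3 - <<'E'
from h import *
go((.3835,.285,.13),96.1); print(bot.get_obs()["q"].round(2))
# square yaw & positions, scene camera cross-check
c=cam("scene"); print(px(c,[[.3835,.285,.07],[.3835,.285,0],[.4045,.168,.07],[.4045,.168,0],[.4504,-.2911,.024],[.615,-.14,.0905]]).round(1)*1.5)
E
```

```text
t 1.15 pos [0.3691 0.334  0.2312] yawY 96.1 tilt 0.0 F [0.7 0.9 0.4] g 0.999 -> cm [-0.91 -5.03 10.12] rz 0.0
[-0.83  0.19 -0.03  1.97  0.01  0.99  0.81]
[[548.1  243.3 ]
 [540.6  270.75]
 [490.95 251.7 ]
 [485.7  279.6 ]
 [243.3  295.05]
 [321.9  334.65]]
```

move_arm(
  commands="0.8 -0.4 -2.5 3 0 0 0;0.8 -0.5 -2.5 3 0 0 0;0.8 0 0 4 0 0 0;0.8 0 0 4 0 0 0;0.8 0 0 3 0 0 0;0.8 0 0 2.4 0 0 0;0.3 0 0 0 0 0 0;0.2 0 0 0 0 0 0;0.2 0 0 0 0 0 0;0.2 0 0 0 0 0 0;0.2 0 0 0 0 0 0;0.2 0 0 0 0 0 0",
  force=40,
)

```text
t: 2.2
eef_pos: [0.3842, 0.2883, 0.0388]
tool_rot: [0.001, -0.053, 0.999, 0.001]
contact_force: [-0.2, -0.2, 5.4]
gripper_width: 0.323
```

Run:
```python
from h import *
go((.3835,.285,.035),96.1)
save("scene","g1",(280,100,440,240),4)
```

```text
t 2.2 pos [0.3842 0.2883 0.0388] yawY 96.1 tilt 0.2 F [-0.2 -0.2  5.4] g 0.323 -> cm [ 0.1  -0.32  0.38] rz 0.0
```

View pics/g1.png

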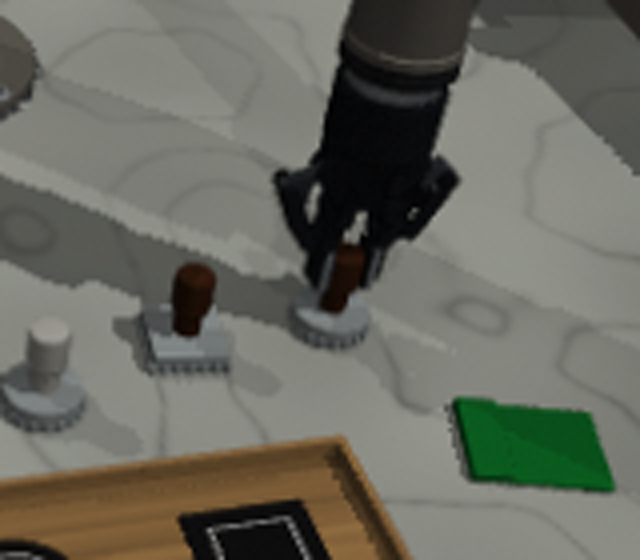

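move_arm(
  commands="0.2 0 0 -3 0 0 0;0.2 0 0 -3.3 0 0 0;0.2 0 0 -3 0 0 0;0.2 -2.38 -3.25 0 0 0 0;0.2 -2.38 -3.25 0 0 0 0;0.2 -2.38 -3.25 0 0 0 0;0.2 -2.38 -3.25 0 0 0 0;0.2 -2.38 -3.25 0 0 0 0;0.2 -2.38 -3.25 0 0 0 0;0.2 -2.38 -3.25 0 0 0 0;0.2 -2.38 -3.25 0 0 0 0;0.2 -2.38 -3.25 0 0 0 0",
)

```text
t: 3.25
eef_pos: [0.6282, 0.0176, 0.1307]
tool_rot: [0.0, -0.053, 0.999, 0.0]
contact_force: [1.3, 0.9, -1.3]
gripper_width: 0.328
```

move_arm(
  commands="0.2 0 0 2.5 0 0 0;0.2 0 0 2.5 0 0 0;0.2 0 0 0 0 0 0;0.2 0 0 0 0 0 0",
)

```text
t: 3.58
eef_pos: [0.6258, 0.0195, 0.0794]
tool_rot: [-0.002, -0.053, 0.999, 0.0]
contact_force: [-0.8, 0.9, -1.2]
gripper_width: 0.328
```

Run:
```python
from h import *
go((.628,.020,.05),96.1)
p=bot.get_obs()["eef_pos"]
c=save("scene","g2",(170,160,400,310),3.4)
b=p[2]-.0388
# predicted base circle outline at bottom/18mm height, and mat outline
th=np.linspace(0,2*np.pi,13)[:-1]
im=cv2.imread("pics/g2.png")
for ce,r,z,col in((p,.031,b,(0,255,0)),(p,.031,b+.018,(0,255,255)),((.628,.020),.042,.009,(0,0,255))):
    for u in px(c,[[ce[0]+r*np.cos(t),ce[1]+r*np.sin(t),z] for t in np.linspace(0,6.28,40)]):
        cv2.circle(im,tuple(((u-[170,160])*3.4).astype(int)),1,col,-1)
cv2.imwrite("pics/g2.png",im)
```

```text
t 3.58 pos [0.6258 0.0195 0.0794] yawY 96.1 tilt 0.2 F [-0.8  0.9 -1.2] g 0.328 -> cm [-0.23  0.02  2.94] rz 0.0
```

View pics/g2.png

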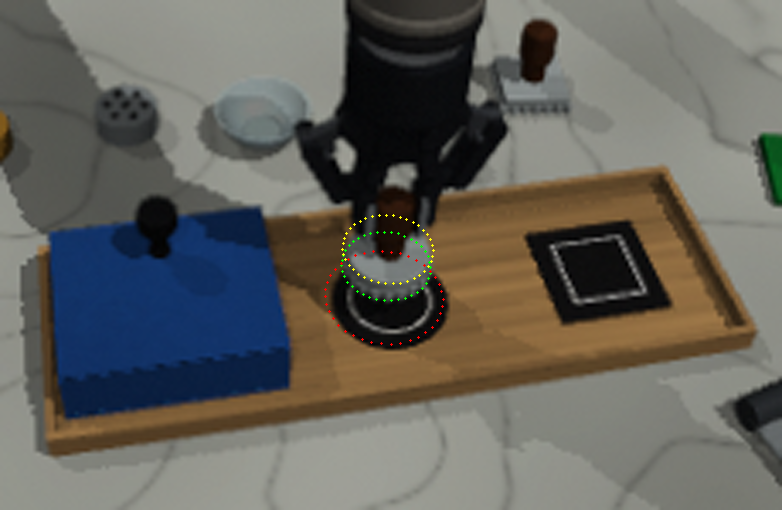

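The base sits where predicted under the TCP, within about 2 mm. The round mat at crop (390,300) also matches its prediction. Next I'll lower the stamp and release it.

move_arm(
  commands="0.2 -0.2 0 1.5 0 0 0;0.2 0 0 0.8 0 0 0;0.2 0 0 0.4 0 0 0;0.2 0 0 0.3 0 0 0;0.2 0 0 0 0 0 0;0.2 0 0 0 0 0 0",
)

```text
t: 4.13
eef_pos: [0.6294, 0.0196, 0.0503]
tool_rot: [-0.0, -0.053, 0.999, -0.0]
contact_force: [0.5, 0.4, -2.4]
gripper_width: 0.322
```

Run:
```python
from h import *
go((.628,.020,.0478),96.1)
```

```text
t 4.13 pos [0.6294 0.0196 0.0503] yawY 96.1 tilt 0.0 F [ 0.5  0.4 -2.4] g 0.322 -> cm [0.13 0.05 0.25] rz 0.0
```

move_arm(
  commands="0.2 0.1 0 0.15 0 0 0;0.2 0 0 0.1 0 0 0;0.2 0 0 0.05 0 0 0;0.2 0 0 0 0 0 0;0.2 0 0 0 0 0 0",
)

```text
t: 4.55
eef_pos: [0.6285, 0.0195, 0.0478]
tool_rot: [0.0, -0.053, 0.999, 0.0]
contact_force: [-1.4, -0.2, 5.3]
gripper_width: 0.331
```

Run:
```python
from h import *
go((.628,.020,.0478),96.1)
```

```text
t 4.55 pos [0.6285 0.0195 0.0478] yawY 96.1 tilt 0.0 F [-1.4 -0.2  5.3] g 0.331 -> cm [0.04 0.06 0.  ] rz 0.0
```

move_arm(
  commands="0.8 0 0 0 0 0 0;0.8 0 0 0 0 0 0;0.8 0 0 0 0 0 0;0.8 0 0 0 0 0 0;0.8 0 0 -2 0 0 0;0.8 0 0 -4 0 0 0;0.8 0 0 -4 0 0 0;0.8 4 0 0 0 0 0;0.8 4 0 0 0 0 0;0.8 4 0 0 0 0 0;0.8 4 0 0 0 0 0;0.8 0 0 0 0 0 0",
)

```text
t: 5.55
eef_pos: [0.4591, 0.0005, 0.1453]
tool_rot: [-0.005, -0.053, 0.999, -0.0]
contact_force: [-0.4, 0.3, 0.2]
gripper_width: 0.804
```

Run:
```python
from h import *
go((.4045,.168,.13),96.1)
c=save("top","sq",(110,120,280,280),4.5)
im=cv2.imread("pics/sq.png")
for h,col in((.018,(0,255,0)),):
    for a in (0,6.1):
        s=np.radians(a);B=np.array([[np.cos(s),-np.sin(s)],[np.sin(s),np.cos(s)]])
        pts=[list(np.array([.4045,.168])+B@np.array(k)*.0305)+[h] for k in((1,1),(1,-1),(-1,-1),(-1,1))]
        cv2.polylines(im,[((px(c,pts)-[110,120])*4.5).astype(int).reshape(-1,1,2)],True,(0,255,0) if a==0 else (0,0,255))
cv2.imwrite("pics/sq.png",im)
```

```text
t 5.55 pos [0.4591 0.0005 0.1453] yawY 96.0 tilt 0.6 F [-0.4  0.3  0.2] g 0.804 -> cm [ 3.65 17.23  1.57] rz -0.1
```

View pics/sq.png

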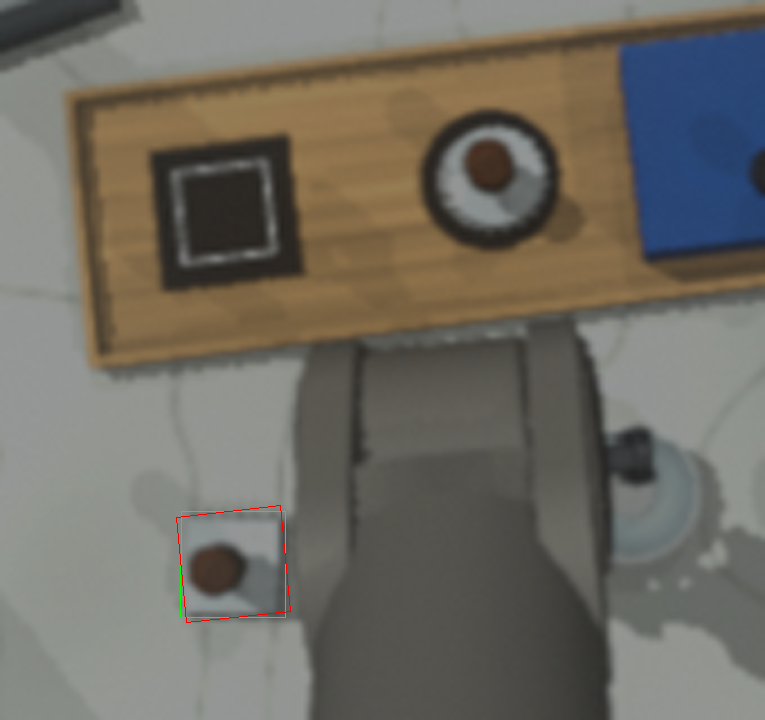

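Run:
```python
from h import *
c=save("top","sqb",(145,228,178,262),14)
im=cv2.imread("pics/sqb.png")
from math import *
# measure yaw via gradient orientation histogram about expected edges, top-face fit by matching
g=cv2.GaussianBlur(cv2.cvtColor(c["img"],cv2.COLOR_RGB2GRAY),(0,0),.7).astype(np.float32)
mag=cv2.magnitude(cv2.Sobel(g,cv2.CV_32F,1,0),cv2.Sobel(g,cv2.CV_32F,0,1))
best=[]
for a in np.arange(-15,16,1.):
  s=radians(a);B=np.array([[cos(s),-sin(s)],[sin(s),cos(s)]])
  e=np.linspace(-.8,.8,20); k=np.r_[np.c_[e,e*0+1],np.c_[e,e*0-1],np.c_[e*0+1,e],np.c_[e*0-1,e]]*.0300
  for dx in np.arange(-6,7,1.):
    for dy in np.arange(-6,7,1.):
      P=np.c_[k@B.T+[.4045+dx/1e3,.168+dy/1e3],np.full(80,.018)]
      u=px(c,P).astype(np.float32)
      best.append((cv2.remap(mag,u[:,:1],u[:,1:],1).mean(),a,dx,dy))
best.sort(reverse=True); print(best[:8])
```

```text
[(np.float32(79.77486), np.float64(1.0), np.float64(-3.0), np.float64(-5.0)), (np.float32(79.76683), np.float64(2.0), np.float64(-3.0), np.float64(-5.0)), (np.float32(79.66419), np.float64(0.0), np.float64(-3.0), np.float64(-4.0)), (np.float32(79.4858), np.float64(1.0), np.float64(-3.0), np.float64(-4.0)), (np.float32(79.37251), np.float64(3.0), np.float64(-3.0), np.float64(-5.0)), (np.float32(79.31714), np.float64(2.0), np.float64(-3.0), np.float64(-6.0)), (np.float32(79.31266), np.float64(0.0), np.float64(-3.0), np.float64(-5.0)), (np.float32(79.27721), np.float64(-1.0), np.float64(-3.0), np.float64(-4.0))]
```

View pics/sqb.png

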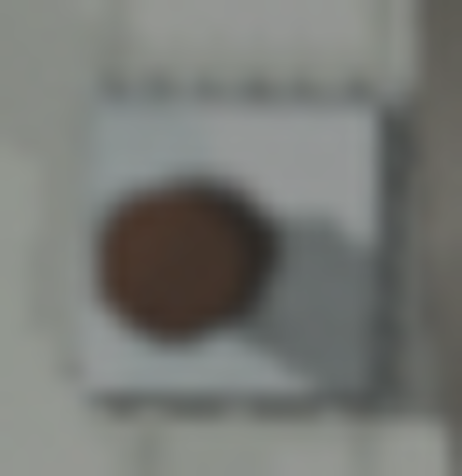

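move_arm(
  commands="0.8 0 0 0 0 0 5.5;0.8 1.1 3.33 0 0 0 0;0.8 1.1 3.33 0 0 0 0;0.8 1.1 3.33 0 0 0 0;0.8 1.1 3.33 0 0 0 0;0.8 1.1 3.33 0 0 0 0;0.8 0 0 0 0 0 0;0.8 0 0 3 0 0 0;0.8 0 0 2 0 0 0;0.8 0 0 0 0 0 0",
)

```text
t: 6.48
eef_pos: [0.412, 0.1684, 0.0947]
tool_rot: [-0.002, -0.006, 1.0, -0.001]
contact_force: [0.2, 0.1, -0.5]
gripper_width: 0.805
```

Run:
```python
from h import *
go((.403,.167,.037),90.5)
```

```text
t 6.48 pos [0.412  0.1684 0.0947] yawY 90.7 tilt 0.2 F [ 0.2  0.1 -0.5] g 0.805 -> cm [ 0.88 -0.12  5.77] rz 0.2
```

move_arm(
  commands="0.8 0.9 -0.1 1.5 0 0 0;0.8 0 0 2.2 0 0 0;0.8 0 0 1.5 0 0 0;0.8 0 0 0.5 0 0 0;0.2 0 0 0 0 0 0;0.2 0 0 0 0 0 0;0.2 0 0 0 0 0 0;0.2 0 0 0 0 0 0;0.2 0 0 0 0 0 0;0.2 0 0 0 0 0 0",
)

```text
t: 7.32
eef_pos: [0.4048, 0.1679, 0.0415]
tool_rot: [0.001, -0.005, 1.0, 0.001]
contact_force: [0.2, 0.8, 6.9]
gripper_width: 0.326
```

Run:
```python
from h import *
go((.403,.167,.037),90.5)
```

```text
t 7.32 pos [0.4048 0.1679 0.0415] yawY 90.6 tilt 0.2 F [0.2 0.8 6.9] g 0.326 -> cm [ 0.18 -0.09  0.45] rz 0.1
```

move_arm(
  commands="0.2 0 0 -3 0 0 0;0.2 0 0 -3 0 0 0;0.2 0 0 -1 0 0 -5.5;0.2 -3.4 -0.2 0 0 0 0;0.2 -3.4 -0.2 0 0 0 0;0.2 -3.4 -0.2 0 0 0 0;0.2 -3.4 -0.2 0 0 0 0;0.2 -3.4 -0.2 0 0 0 0;0.2 -3.4 -0.3 0 0 0 0;0.2 0 0 2.5 0 0 0;0.2 0 0 0 0 0 0;0.2 0 0 0 0 0 0",
)

```text
t: 8.32
eef_pos: [0.6063, 0.1755, 0.0842]
tool_rot: [-0.002, -0.053, 0.999, -0.001]
contact_force: [-1.4, -0.6, -0.7]
gripper_width: 0.324
```

Run:
```python
from h import *
go((.6113,.177,.0505),96.1)
```

```text
t 8.32 pos [0.6063 0.1755 0.0842] yawY 96.1 tilt 0.2 F [-1.4 -0.6 -0.7] g 0.324 -> cm [-0.52  0.1   3.37] rz -0.0
```

move_arm(
  commands="0.2 -0.4 0.1 1.5 0 0 0;0.2 0 0 1 0 0 0;0.2 0 0 0.4 0 0 0;0.2 0 0 0.2 0 0 0;0.2 0 0 0.2 0 0 0;0.2 0 0 0 0 0 0;0.2 0 0 0 0 0 0",
)

```text
t: 8.9
eef_pos: [0.6118, 0.1775, 0.0528]
tool_rot: [0.0, -0.053, 0.999, 0.0]
contact_force: [-0.6, 0.3, -0.2]
gripper_width: 0.325
```

Run:
```python
from h import *
go((.6113,.177,.0505),96.1)
save("scene","g3",(260,160,420,290),4.5)
```

```text
t 8.9 pos [0.6118 0.1775 0.0528] yawY 96.1 tilt 0.0 F [-0.6  0.3 -0.2] g 0.325 -> cm [ 0.05 -0.05  0.23] rz 0.0
```

View pics/g3.png

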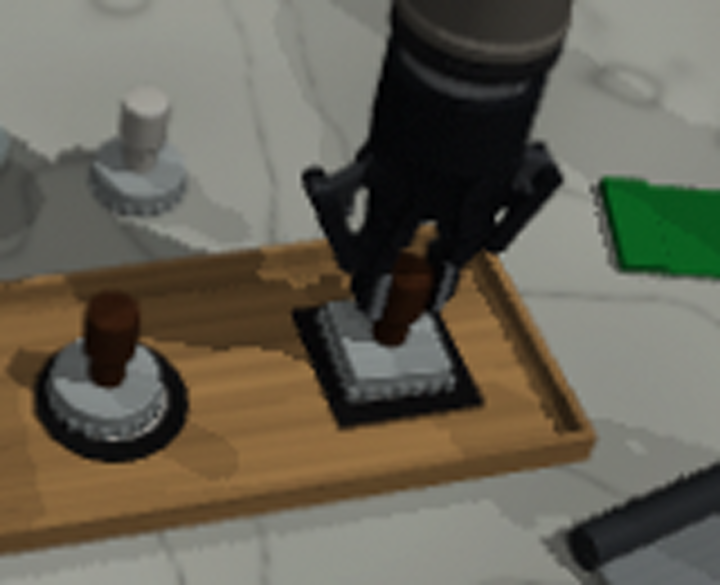

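Square base is at crop (390,355) and looks centred and aligned on its mat at (390,365), with a slight gap still to close. I'll lower it, let go and head for the knob.

move_arm(
  commands="0.2 0 0 0.2 0 0 0;0.2 0 0 0.1 0 0 0;0.2 0 0 0.05 0 0 0;0.2 0 0 0 0 0 0;0.8 0 0 0 0 0 0;0.8 0 0 0 0 0 0;0.8 0 0 0 0 0 0;0.8 0 0 0 0 0 0;0.8 0 0 -2 0 0 0;0.8 0 0 -4 0 0 0;0.8 0 0 -4 0 0 0",
)

```text
t: 9.87
eef_pos: [0.6102, 0.177, 0.1482]
tool_rot: [-0.002, -0.053, 0.999, -0.001]
contact_force: [0.5, 0.3, -0.2]
gripper_width: 0.798
```

move_arm(
  commands="0.8 0.35 -3.95 0 0 0 0;0.8 0.35 -3.95 0 0 0 0;0.8 0.35 -3.95 0 0 0 0;0.8 0.35 -3.95 0 0 0 0;0.8 0.35 -3.95 0 0 0 0;0.8 0.35 -3.95 0 0 0 0;0.8 0.35 -3.95 0 0 0 0;0.8 0.35 -3.95 0 0 0 0;0.8 0 0 0 0 0 0;0.8 0 0 0 0 0 0",
)

```text
t: 10.7
eef_pos: [0.6167, -0.1439, 0.1486]
tool_rot: [-0.0, -0.05, 0.999, -0.001]
contact_force: [0.8, 0.9, -0.5]
gripper_width: 0.801
```

Run:
```python
from h import *
go((.617,-.140,.0715),96.1)
c=save("scene","g4",(160,190,320,310),5)
im=cv2.imread("pics/g4.png")
b=np.array([.645,-.137,.009]);ex=np.array([.994,.106,0]);ez=np.array([0,0,1])
for a,col in((0,(0,255,0)),(.1,(0,255,255)),(.2,(0,0,255))):
    P=b+.06*ex+.0425*ez+(-.09*np.cos(a)+.039*np.sin(a))*ex+(.039*np.cos(a)+.09*np.sin(a))*ez
    print(a,P.round(4)); cv2.circle(im,tuple(((px(c,[P])[0]-[160,190])*5).astype(int)),4,col,-1)
cv2.imwrite("pics/g4.png",im)
```

```text
t 10.7 pos [ 0.6167 -0.1439  0.1486] yawY 95.8 tilt 0.1 F [ 0.8  0.9 -0.5] g 0.801 -> cm [-0.07  0.39  7.71] rz -0.3
0 [ 0.6152 -0.1402  0.0905]
0.1 [ 0.6195 -0.1397  0.0993]
0.2 [ 0.6247 -0.1392  0.1076]
```

View pics/g4.png

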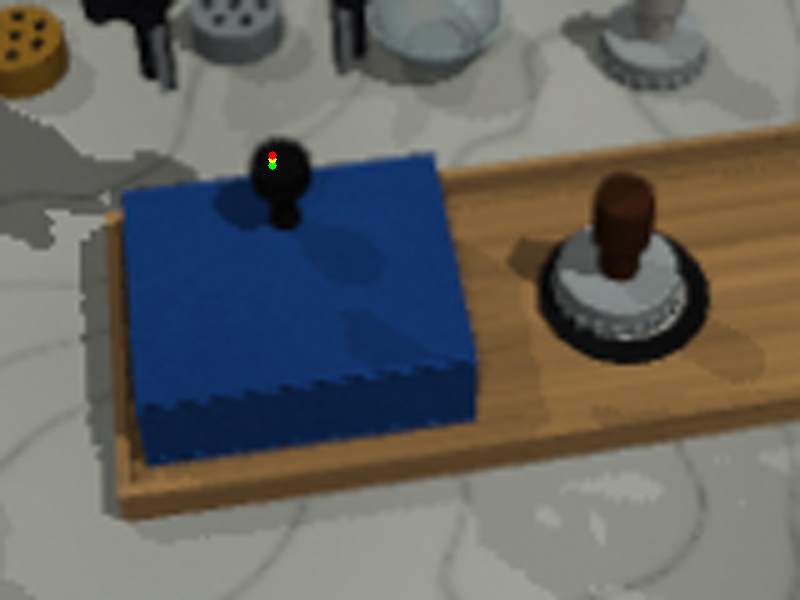

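move_arm(
  commands="0.8 0 0.4 2.5 0 0 0.3;0.8 0 0 2.5 0 0 0;0.8 0 0 1.5 0 0 0;0.8 0 0 0.8 0 0 0;0.2 0 0 0 0 0 0;0.2 0 0 0 0 0 0;0.2 0 0 0 0 0 0;0.2 0 0 0 0 0 0;0.2 0 0 0 0 0 0;0.2 0 0 0 0 0 0",
  force=30,
)

```text
t: 11.58
eef_pos: [0.618, -0.1372, 0.077]
tool_rot: [0.001, -0.05, 0.999, -0.001]
contact_force: [1.8, -4.8, -0.3]
gripper_width: 0.306
```

Run:
```python
from h import *
go((.617,-.139,.0755),96.1)
```

```text
t 11.58 pos [ 0.618  -0.1372  0.077 ] yawY 95.8 tilt 0.2 F [ 1.8 -4.8 -0.3] g 0.306 -> cm [ 0.12 -0.17  0.15] rz -0.3
```

move_arm(
  commands="0.2 -0.43 0 -0.74 0 0 0;0.2 -0.46 0 -0.72 0 0 0;0.2 -0.55 0 -0.66 0 0 0;0.2 -0.58 0 -0.62 0 0 0;0.2 -0.66 0 -0.56 0 0 0;0.2 -0.68 0 -0.51 0 0 0;0.2 -0.74 0 -0.44 0 0 0;0.2 -0.76 0 -0.38 0 0 0;0.2 -0.8 0 -0.3 0 0 0;0.2 -0.82 0 -0.24 0 0 0;0.2 0 0 0 0 0 0",
)

```text
t: 12.5
eef_pos: [0.6825, -0.1297, 0.1293]
tool_rot: [0.001, -0.051, 0.999, -0.0]
contact_force: [-2.4, -2.6, 7.0]
gripper_width: 0.308
```

Run:
```python
from h import *
go((.617,-.139,.0755),96.1)
p=bot.get_obs()["eef_pos"]; h=np.array([.7046,-.1306,.0515]); d=p+[0,0,.019]-h; x=d@[.994,.106,0]; print(x,d[2],np.hypot(x,d[2]),np.degrees(np.arctan2(d[2],-x))-23.4)
```

```text
t 12.5 pos [ 0.6825 -0.1297  0.1293] yawY 95.8 tilt 0.1 F [-2.4 -2.6  7. ] g 0.308 -> cm [ 6.62 -0.26  5.37] rz -0.3
-0.021823353170448163 0.09677794786769764 0.09920801347212287 53.892393687850806
```

Following the arc well (about 54°, radius 99 mm against 98). I'll continue to about 103°.

move_arm(
  commands="0.2 -0.84 0 -0.16 0 0 0;0.2 -0.85 0 -0.09 0 0 0;0.2 -0.86 0 -0.02 0 0 0;0.2 -0.86 0 0.06 0 0 0;0.2 -0.85 0 0.13 0 0 0;0.2 -0.83 0 0.2 0 0 0;0.2 -0.81 0 0.28 0 0 0;0.2 -0.78 0 0.34 0 0 0;0.2 -0.75 0 0.41 0 0 0;0.2 -0.71 0 0.48 0 0 0;0.2 0 0 0 0 0 0",
)

```text
t: 13.42
eef_pos: [0.7655, -0.1199, 0.1128]
tool_rot: [0.003, -0.051, 0.999, 0.0]
contact_force: [3.2, 0.2, 4.4]
gripper_width: 0.31
```

Run:
```python
from h import *
go((.617,-.139,.0755),96.1)
p=bot.get_obs()["eef_pos"]; h=np.array([.7046,-.1306,.0515]); d=p+[0,0,.019]-h; x=d@[.994,.106,0]; print(x,d[2],np.hypot(x,d[2]),np.degrees(np.arctan2(d[2],-x))-23.4)
save("scene","g5",(130,120,330,310),3.1)
```

```text
t 13.42 pos [ 0.7655 -0.1199  0.1128] yawY 95.9 tilt 0.3 F [3.2 0.2 4.4] g 0.31 -> cm [14.99 -0.38  3.65] rz -0.2
0.061703589299263145 0.08028398256773814 0.10125636172285188 104.14467756332073
```

View pics/g5.png

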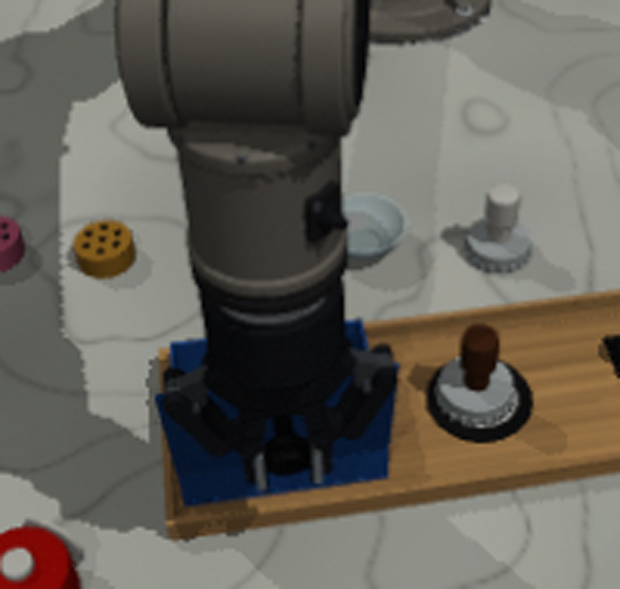

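move_arm(
  commands="0.6 0 0 0 0 0 0;0.7 0 0 0 0 0 0;0.7 0 0 0 0 0 0;0.7 0 0 0 0 0 0;0.7 0 0 -2 0 0 0;0.7 0 0 -4 0 0 0;0.7 0 0 -4 0 0 0;0.7 0 0 -3 0 0 0;0.95 0 0 0 0 0 0",
)

```text
t: 14.22
eef_pos: [0.7658, -0.1216, 0.2502]
tool_rot: [0.006, -0.051, 0.999, -0.001]
contact_force: [0.6, -0.8, 1.6]
gripper_width: 0.821
```

move_arm(
  commands="0.95 3.68 -1.51 0 0 0 0;0.95 3.68 -1.51 0 0 0 0;0.95 3.68 -1.51 0 0 0 0;0.95 3.68 -1.51 0 0 0 0;0.95 3.68 -1.51 0 0 0 0;0.95 3.68 -1.51 0 0 0 0;0.95 3.68 -1.51 0 0 0 0;0.95 3.68 -1.51 0 0 0 0;0.95 3.68 -1.51 0 0 0 0;0.95 0 0 4 0 0 0;0.95 0 0 4 0 0 0;0.95 0 0 0 0 0 0",
)

```text
t: 15.22
eef_pos: [0.4417, -0.2875, 0.1553]
tool_rot: [-0.005, -0.05, 0.999, 0.003]
contact_force: [-1.1, 1.5, -0.3]
gripper_width: 0.947
```

Run:
```python
from h import *
go((.450,-.290,.01),96.1); print(bot.get_obs()["q"].round(2))
c=save("scene","g6",(110,140,310,300),3.8)
im=cv2.imread("pics/g6.png")
for u in px(c,[[.450+.026*np.cos(t),-.290+.026*np.sin(t),.024] for t in np.linspace(0,6.28,30)]): cv2.circle(im,tuple(((u-[110,140])*3.8).astype(int)),1,(0,255,0),-1)
cv2.imwrite("pics/g6.png",im)
```

```text
t 15.22 pos [ 0.4417 -0.2875  0.1553] yawY 95.7 tilt 0.7 F [-1.1  1.5 -0.3] g 0.947 -> cm [-0.94 -0.42 14.52] rz -0.4
[ 0.33  0.33  0.16  1.98 -0.07  0.84  2.2 ]
```

View pics/g6.png

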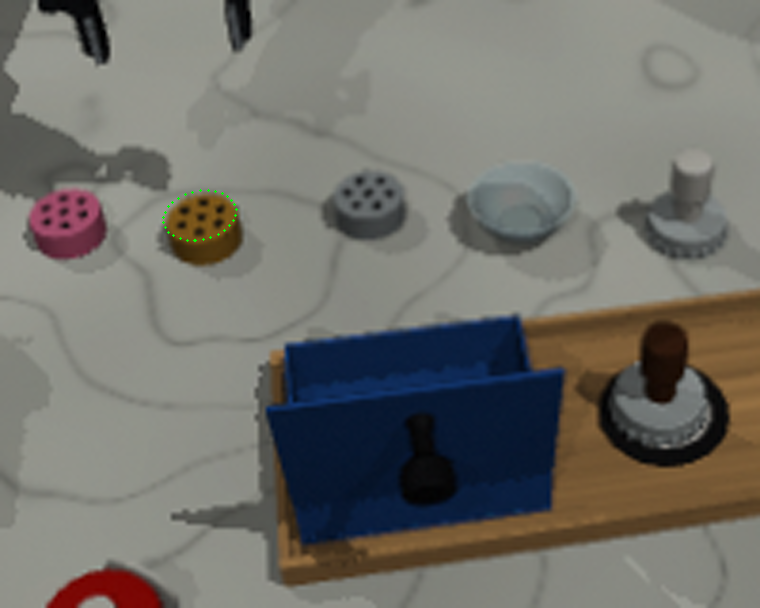

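Brass at crop (203,228) matches its prediction within 2 mm. Pink is at (67,222) and steel at (368,203). The lid stands open at about 100°.

move_arm(
  commands="0.85 -0.9 -0.3 3 0 0 -0.4;0.85 0 0 3 0 0 0;0.85 0 0 3 0 0 0;0.85 0 0 2.5 0 0 0;0.85 0 0 1.5 0 0 0;0.85 0 0 1 0 0 0;0.85 0 0 0.5 0 0 0;0.85 0 0 0 0 0 0",
)

```text
t: 15.93
eef_pos: [0.4568, -0.2918, 0.0166]
tool_rot: [0.0, -0.054, 0.999, -0.0]
contact_force: [0.7, 0.3, 1.4]
gripper_width: 0.85
```

Run:
```python
from h import *
go((.450,-.289,.006),96.1)
```

```text
t 15.93 pos [ 0.4568 -0.2918  0.0166] yawY 96.2 tilt 0.0 F [0.7 0.3 1.4] g 0.85 -> cm [0.65 0.35 1.06] rz 0.1
```

move_arm(
  commands="0.85 0.55 0.2 0.5 0 0 0;0.85 0 0 0.4 0 0 0;0.85 0 0 0 0 0 0;0.5 0 0 0 0 0 0;0.5 0 0 0 0 0 0;0.5 0 0 0 0 0 0;0.5 0 0 0 0 0 0;0.5 0 0 0 0 0 0;0.5 0 0 0 0 0 0",
  force=60,
)

```text
t: 16.68
eef_pos: [0.4507, -0.2905, 0.0081]
tool_rot: [0.0, -0.054, 0.999, -0.0]
contact_force: [-1.7, 1.3, 7.2]
gripper_width: 0.586
```

Run:
```python
from h import *
go((.450,-.289,.006),96.1)
```

```text
t 16.68 pos [ 0.4507 -0.2905  0.0081] yawY 96.2 tilt 0.0 F [-1.7  1.3  7.2] g 0.586 -> cm [0.05 0.16 0.21] rz 0.1
```

move_arm(
  commands="0.5 0 0 -3 0 0 0;0.5 0 0 -4 0 0 0;0.5 0 0 -4 0 0 0;0.5 -3.32 2.2 0 0 0 0;0.5 -3.32 2.2 0 0 0 0;0.5 -3.32 2.2 0 0 0 0;0.5 -3.32 2.2 0 0 0 0;0.5 -3.32 2.2 0 0 0 0;0.5 -3.32 2.2 0 0 0 0;0.5 0 0 2 0 0 0;0.5 0 0 2 0 0 0;0.5 0 0 0 0 0 0",
)

```text
t: 17.68
eef_pos: [0.6312, -0.1359, 0.0729]
tool_rot: [-0.004, -0.055, 0.998, 0.001]
contact_force: [-1.6, -0.5, -4.5]
gripper_width: 0.583
```

Run:
```python
from h import *
go((.635,-.138,.017),96.1)
save("top","g7",(190,90,350,210),5)
```

```text
t 17.68 pos [ 0.6312 -0.1359  0.0729] yawY 96.3 tilt 0.4 F [-1.6 -0.5 -4.5] g 0.583 -> cm [-0.4  -0.26  5.59] rz 0.2
```

View pics/g7.png

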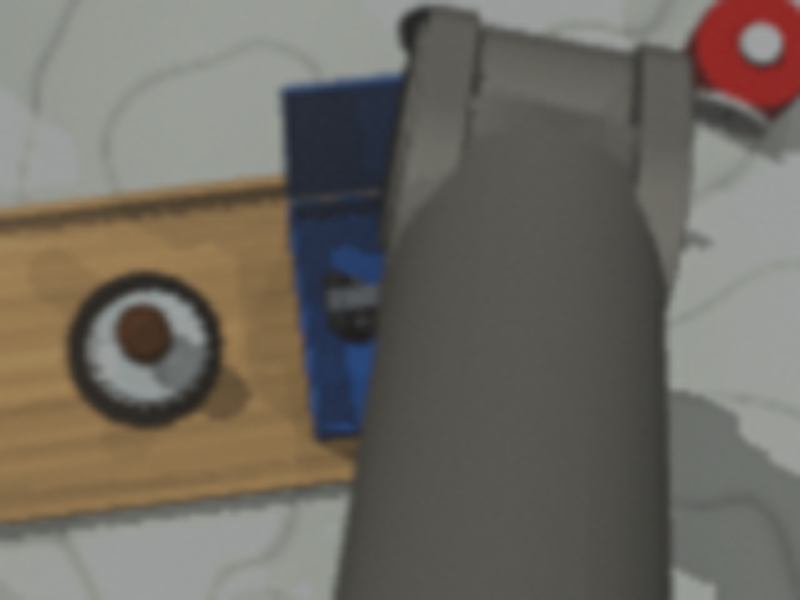

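The left finger is at (355,305), inside the tin wall at x≈310, and the lid is clear. I'll lower the die.

move_arm(
  commands="0.5 -0.2 -0.2 1.5 0 0 0;0.5 0 0 1.5 0 0 0;0.5 0 0 1 0 0 0;0.5 0 0 0.7 0 0 0;0.5 0 0 0.4 0 0 0;0.5 0 0 0.2 0 0 0;0.5 0 0 0.1 0 0 0;0.5 0 0 0 0 0 0;0.5 0 0 0 0 0 0",
)

```text
t: 18.48
eef_pos: [0.6367, -0.1394, 0.0238]
tool_rot: [0.001, -0.054, 0.999, -0.0]
contact_force: [-0.3, 0.8, -3.2]
gripper_width: 0.582
```

Run:
```python
from h import *
go((.635,-.138,.017),96.1)
```

```text
t 18.48 pos [ 0.6367 -0.1394  0.0238] yawY 96.2 tilt 0.1 F [-0.3  0.8 -3.2] g 0.582 -> cm [0.15 0.16 0.68] rz 0.1
```

move_arm(
  commands="0.5 0.1 0.1 0.3 0 0 0;0.5 0 0 0.2 0 0 0;0.5 0 0 0.1 0 0 0;0.5 0 0 0.1 0 0 0;0.5 0 0 0 0 0 0;0.5 0 0 0 0 0 0",
)

```text
t: 18.98
eef_pos: [0.635, -0.1383, 0.0173]
tool_rot: [-0.0, -0.054, 0.999, 0.0]
contact_force: [-3.8, 1.8, 8.0]
gripper_width: 0.579
```

Run:
```python
from h import *
go((.635,-.138,.017),96.1)
```

```text
t 18.98 pos [ 0.635  -0.1383  0.0173] yawY 96.2 tilt 0.0 F [-3.8  1.8  8. ] g 0.579 -> cm [-0.    0.03  0.03] rz 0.1
```

move_arm(
  commands="0.78 0 0 0 0 0 0;0.78 0 0 0 0 0 0;0.78 0 0 0 0 0 0;0.78 0 0 0 0 0 0;0.78 0 0 -2 0 0 0;0.78 0 0 -3.5 0 0 0;0.78 0 0 -4 0 0 0;0.78 0 0 -4 0 0 0;0.78 0 0 -4 0 0 0;0.78 0 0 -4 0 0 0;0.78 0 0 -2 0 0 0",
)

```text
t: 19.9
eef_pos: [0.6371, -0.1391, 0.2571]
tool_rot: [0.004, -0.054, 0.999, -0.001]
contact_force: [0.1, -1.0, 1.2]
gripper_width: 0.776
```

move_arm(
  commands="0.78 -3.3 0.05 0 0 0 0;0.78 -3.3 0.05 0 0 0 0;0.78 -3.3 0.1 0 0 0 0;0.78 -3.3 0.1 0 0 0 0;0.78 0 0 0 0 0 0;0.78 0 0 0 0 0 0",
)

```text
t: 20.4
eef_pos: [0.7669, -0.1201, 0.2493]
tool_rot: [-0.001, -0.055, 0.998, 0.0]
contact_force: [-0.4, 0.2, 0.0]
gripper_width: 0.78
```

Run:
```python
from h import *
go((.7655,-.1205,.1128),96.1)
save("scene","g8",(150,180,320,310),4.6)
```

```text
t 20.4 pos [ 0.7669 -0.1201  0.2493] yawY 96.3 tilt 0.1 F [-0.4  0.2  0. ] g 0.78 -> cm [ 0.13 -0.03 13.65] rz 0.2
```

View pics/g8.png

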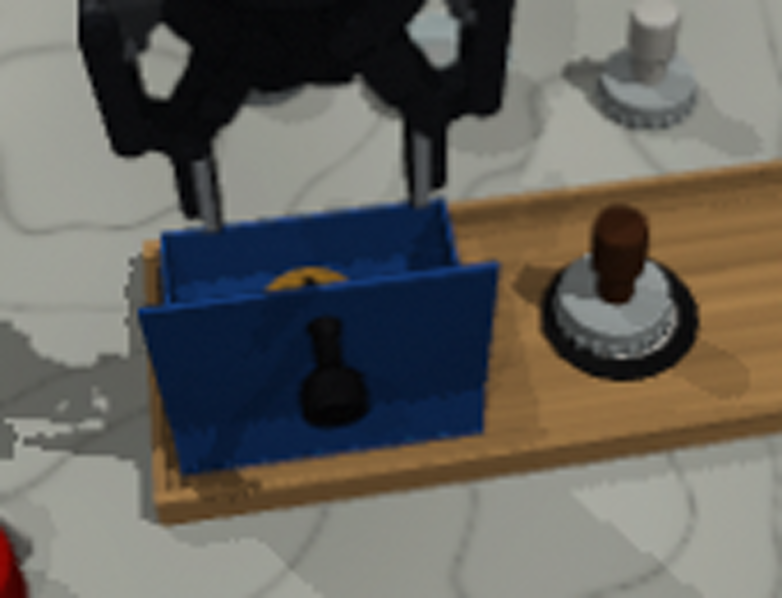

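The brass die is in the tin at (308,280) and the lid is still open, with the knob at (335,390). I'll go down and grip the knob.

move_arm(
  commands="0.78 0.1 0 3 0 0 0;0.78 0 0 3.5 0 0 0;0.78 0 0 3 0 0 0;0.78 0 0 2 0 0 0;0.78 0 0 1.5 0 0 0;0.78 0 0 0.6 0 0 0;0.2 0 0 0 0 0 0;0.2 0 0 0 0 0 0;0.2 0 0 0 0 0 0;0.2 0 0 0 0 0 0;0.2 0 0 0 0 0 0;0.2 0 0 0 0 0 0",
  force=30,
)

```text
t: 21.45
eef_pos: [0.7668, -0.1198, 0.1173]
tool_rot: [0.002, -0.055, 0.998, 0.001]
contact_force: [1.8, 4.2, 4.9]
gripper_width: 0.308
```

Run:
```python
from h import *
go((.7655,-.1205,.1128),96.1)
```

```text
t 21.45 pos [ 0.7668 -0.1198  0.1173] yawY 96.3 tilt 0.3 F [1.8 4.2 4.9] g 0.308 -> cm [ 0.14 -0.05  0.45] rz 0.2
```

Gripped. Reverse arc, first half.

move_arm(
  commands="0.2 0.71 0 -0.4 0 0 0;0.2 0.75 0 -0.38 0 0 0;0.2 0.78 0 -0.34 0 0 0;0.2 0.81 0 -0.28 0 0 0;0.2 0.83 0 -0.2 0 0 0;0.2 0.85 0 -0.13 0 0 0;0.2 0.86 0 -0.06 0 0 0;0.2 0.86 0 0.02 0 0 0;0.2 0.85 0 0.09 0 0 0;0.2 0.84 0 0.16 0 0 0;0.2 0 0 0 0 0 0",
)

```text
t: 22.37
eef_pos: [0.6829, -0.1298, 0.1313]
tool_rot: [-0.0, -0.054, 0.999, 0.0]
contact_force: [-3.4, 4.2, 7.5]
gripper_width: 0.311
```

Run:
```python
from h import *
go((.682,-.1297,.1293),96.1)
```

```text
t 22.37 pos [ 0.6829 -0.1298  0.1313] yawY 96.2 tilt 0.1 F [-3.4  4.2  7.5] g 0.311 -> cm [0.09 0.02 0.2 ] rz 0.1
```

move_arm(
  commands="0.2 0.82 0 0.26 0 0 0;0.2 0.8 0 0.32 0 0 0;0.2 0.76 0 0.4 0 0 0;0.2 0.74 0 0.46 0 0 0;0.2 0.68 0 0.53 0 0 0;0.2 0.66 0 0.58 0 0 0;0.2 0.58 0 0.64 0 0 0;0.2 0.55 0 0.68 0 0 0;0.2 0.46 0 0.74 0 0 0;0.2 0.42 0 0.75 0 0 0;0.2 0.1 0 0.25 0 0 0;0.2 0 0 0 0 0 0",
)

```text
t: 23.37
eef_pos: [0.6189, -0.1373, 0.0747]
tool_rot: [0.0, -0.054, 0.999, 0.0]
contact_force: [-2.5, 3.6, 9.4]
gripper_width: 0.316
```

Run:
```python
from h import *
go((.616,-.139,.0735),96.1)
```

```text
t 23.37 pos [ 0.6189 -0.1373  0.0747] yawY 96.2 tilt 0.0 F [-2.5  3.6  9.4] g 0.316 -> cm [ 0.31 -0.13  0.12] rz 0.1
```

move_arm(
  commands="0.2 0.1 0 0.3 0 0 0;0.2 0.05 0 0.2 0 0 0;0.2 0 0 0 0 0 0;0.2 0 0 0 0 0 0",
)

```text
t: 23.7
eef_pos: [0.6193, -0.1374, 0.0733]
tool_rot: [0.002, -0.054, 0.999, 0.0]
contact_force: [-9.6, 5.2, 32.3]
gripper_width: 0.307
```

Run:
```python
from h import *
go((.616,-.139,.0735),96.1)
```

```text
t 23.7 pos [ 0.6193 -0.1374  0.0733] yawY 96.2 tilt 0.2 F [-9.6  5.2 32.3] g 0.307 -> cm [ 0.34 -0.12 -0.02] rz 0.1
```

32 N with almost no travel means the lid is on its stop. I'll unload, release, then press the knob top lightly with closed fingers.

move_arm(
  commands="0.2 -0.1 0 -0.45 0 0 0;0.2 0 0 0 0 0 0;0.7 0 0 0 0 0 0;0.7 0 0 0 0 0 0;0.7 0 0 0 0 0 0;0.7 0 0 -1 0 0 0;0.7 0 0 -2.5 0 0 0;0.7 0 0 -2.5 0 0 0;0 0 0 0 0 0 0;0 0 0 0 0 0 0;0 0 0 0 0 0 0;0 0 0 0 0 0 0",
)

```text
t: 24.7
eef_pos: [0.6174, -0.1372, 0.1329]
tool_rot: [-0.001, -0.054, 0.999, 0.0]
contact_force: [-0.2, -0.5, -0.2]
gripper_width: 0.135
```

move_arm(
  commands="0 0 0 0 0 0 0;0 0 0 0 0 0 0;0 0 0 1 0 0 0;0 0 0 1 0 0 0;0 0 0 0.5 0 0 0;0 0 0 0.3 0 0 0;0 0 0 0 0 0 0",
)

```text
t: 25.28
eef_pos: [0.6175, -0.1371, 0.1043]
tool_rot: [-0.001, -0.054, 0.999, 0.0]
contact_force: [-0.6, -0.0, -0.5]
gripper_width: -0.001
```

Run:
```python
from h import *
go((.617,-.139,.097),96.1)
```

```text
t 25.28 pos [ 0.6175 -0.1371  0.1043] yawY 96.2 tilt 0.1 F [-0.6 -0.  -0.5] g -0.001 -> cm [ 0.06 -0.18  0.73] rz 0.1
```

move_arm(
  commands="0 0 0 0.3 0 0 0;0 0 0 0.2 0 0 0;0 0 0 0.15 0 0 0;0 0 0 0.1 0 0 0;0 0 0 0 0 0 0",
)

```text
t: 25.7
eef_pos: [0.6184, -0.1373, 0.0987]
tool_rot: [0.0, -0.054, 0.999, 0.0]
contact_force: [-2.0, -1.1, 2.1]
gripper_width: -0.001
```

Run:
```python
from h import *
go((.617,-.139,.0955),96.1)
```

```text
t 25.7 pos [ 0.6184 -0.1373  0.0987] yawY 96.2 tilt 0.0 F [-2.  -1.1  2.1] g -0.001 -> cm [ 0.16 -0.15  0.32] rz 0.1
```

The knob top should be at 0.0995 when shut, and contact came at 0.0987, so it's shut. A short firm press, then retreat.

move_arm(
  commands="0 0 0 0.15 0 0 0;0 0 0 0.1 0 0 0;0 0 0 0 0 0 0;0 0 0 0 0 0 0",
)

```text
t: 26.03
eef_pos: [0.6185, -0.1374, 0.0984]
tool_rot: [0.0, -0.054, 0.999, 0.0]
contact_force: [-7.5, 0.9, 18.7]
gripper_width: 0.002
```

move_arm(
  commands="0 0 0 -2 0 0 0;0 0 0 -4 0 0 0;0 0 0 -4 0 0 0;0 0 0 -4 0 0 0;0.5 0 -4 0 0 0 0;0.5 0 -4 0 0 0 0;0.5 0 -4 0 0 0 0;0.5 0 -4 0 0 0 0;0.5 0 -4 0 0 0 0;0.5 0 -4 0 0 0 0;0.5 0 0 0 0 0 0",
)

```text
t: 26.95
eef_pos: [0.6409, -0.387, 0.2352]
tool_rot: [-0.001, -0.049, 0.999, -0.003]
contact_force: [-1.9, -1.0, -1.0]
gripper_width: 0.503
```

Run:
```python
from h import *
go((.617,-.139,.0955),96.1)
c=save("scene","end",s=1.5); t=save("top","endt",(90,90,395,275),2.6)
```

```text
t 26.95 pos [ 0.6409 -0.387   0.2352] yawY 95.6 tilt 0.4 F [-1.9 -1.  -1. ] g 0.503 -> cm [-0.08 25.   13.81] rz -0.5
```

View pics/end.png

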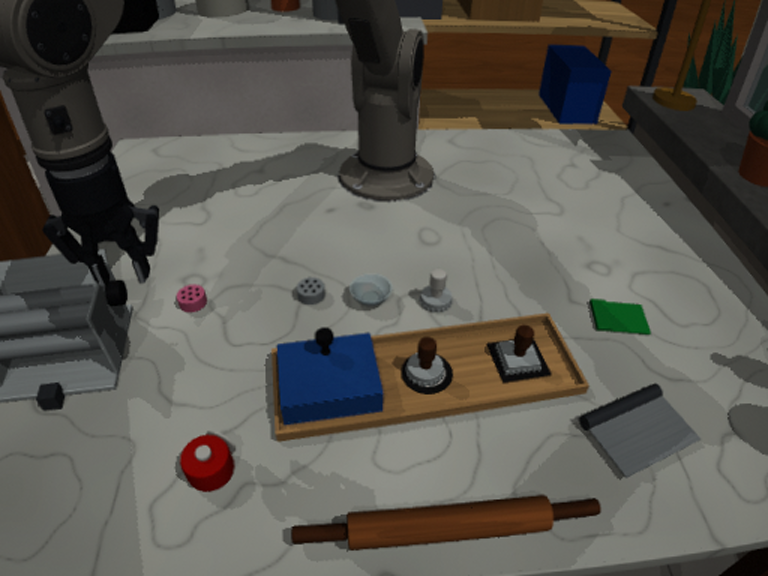

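View pics/endt.png

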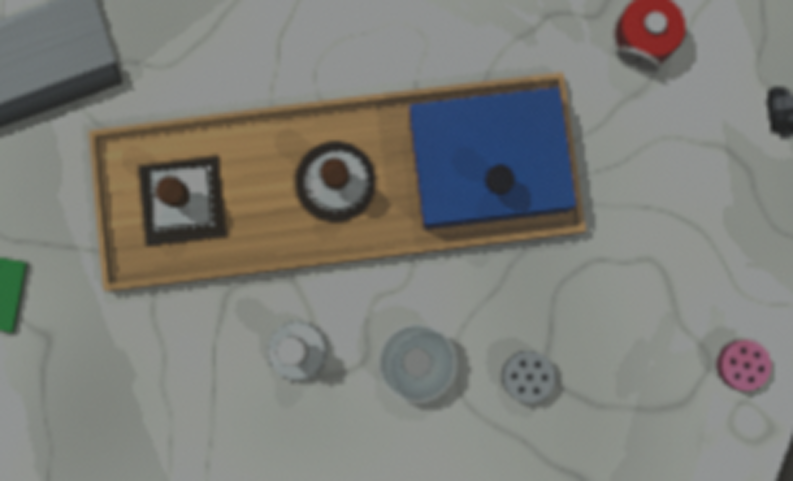

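Both stamps stand centred: (183,198) on its mat and (336,180) on its mat. The lid is shut, and the white stamp (297,350), steel die (530,377) and pink die (745,365) haven't moved. I'll lift clear of the pasta machine, settle and hand in.

move_arm(
  commands="0.5 0 0 -3 0 0 0;0.5 0 2 -2 0 0 0;0.5 0 0 0 0 0 0;0.5 0 0 0 0 0 0;0.5 0 0 0 0 0 0;0.5 0 0 0 0 0 0",
)

```text
t: 27.55
eef_pos: [0.6417, -0.3554, 0.2846]
tool_rot: [-0.001, -0.054, 0.999, 0.0]
contact_force: [-0.0, 1.1, -0.1]
gripper_width: 0.501
```

Run:
```python
from h import *
go((.617,-.139,.0955)); print(bot.hand_in())
```

```text
t 27.55 pos [ 0.6417 -0.3554  0.2846] yawY 96.2 tilt 0.1 F [-0.   1.1 -0.1] g 0.501 -> cm [ 0.07 21.76 18.93] rz None
the job is handed in; nothing more can be done
None
```

The ravioli set is packed and the job is handed in, at 27.6 s of the 115 s allowed. In order: the round walnut stamp went on the round mat, and the square one on the square mat, turned to line up with it. Then I opened the tin, laid the brass die inside and shut the lid.

- **Stamps:** the last pictures show both upright and centred to about 2 mm.
- **Brass die:** a picture taken before closing shows it in the tin. Only part of it was visible over the open lid.
- **Lid:** it is down on its stop. Pressing on the knob at 19 N moved it only 0.3 mm, and the knob top sits at 98.4 mm against about 99.5 mm expected when shut.
- **Look-alikes:** the white stamp, the steel die and the pink die have not moved.
- **Arm:** it is clear of everything and measures about 1 N, which is noise. The highest force I read was about 34 N, while pulling the lid shut by the knob.

No check failed. The two cameras disagreed by about 1 to 2 pixels (a few mm), and that did not affect any grasp or placement.

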